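Move the seasonings into the new rack in the same order

TASK

The old dark wooden seasoning rack is to be put away: move its four seasonings into the wells of the empty new rack of pale wood, in the same order from left to right as they stand now, so that the cook still finds each one by habit. Set each one down gently, upright and fully seated in its well, and do not tip any or push the other things on the worktop about.

Things in the scene. Friction and masses are not known exactly. Their poses are not given: they have to be found in the camera images.
- old_rack: Old rack, dark wood, full, 84x300x64 mm, fixed, left or right of the new one. Origin: centre of its underside on the worktop; its long axis y points to the robot's left (within 10 degrees). One row stands on its floor, 14 mm above the worktop, at y about +108, +36, -36, -108 mm. Steel rails front and back (x +-34 mm, top 47 mm up); end boards 12 mm thick, 64 mm high.
- new_rack: New rack, block of pale wood, empty, 80x290x36 mm, fixed. Origin: centre of its underside on the worktop; long axis y points to the robot's left (within 10 degrees). Four round wells, 56 mm wide with a 3 mm bevel, at x = 0, y = +108, +36, -36, -108 mm; mouths 36 mm, flat floors 14 mm above the worktop.
- spice_jar_mid (a point): This point is its centre, half-way up; z is its upright axis. Spice jar with a red lid, 45 mm across, 106 mm tall, 0.11 kg. It stands in one of the four places of the old rack, which one changes from start to start.
- herb_jar_mid (a point): This point is its centre, half-way up; z is its upright axis. Herb jar with a black lid, 41 mm across, 105 mm tall, 0.11 kg. It stands in one of the four places of the old rack, which one changes from start to start.
- salt_shaker_mid (a point): This point is its centre, half-way up; z is its upright axis. Salt shaker, clear body and rounded pale grey top, 44 mm across up to 74 mm height, narrowing to a 34 mm dome above, 90 mm tall, 0.1 kg. It stands in one of the four places of the old rack, which one changes from start to start.
- grinder_mid (a point): This point is its centre, half-way up; z is its upright axis. Pepper grinder, glass body with dark peppercorns and a brown wooden head with a small steel knob on top, 44 mm across up to 91 mm height, 104 mm tall, 0.16 kg. It stands in one of the four places of the old rack, which one changes from start to start.
- honey_jar_mid (a point): This point is its centre, half-way up; z is its upright axis. Bystander: honey jar with a red lid, 61 mm across, 86 mm tall, behind the racks.
- mug_mid (a point): This point is its centre, half-way up; z is its upright axis. Bystander: cream mug, 83 mm across, 115 mm with its handle, 93 mm tall, behind the racks.
Mind the look-alikes: they are no part of the job. Leave any yellow look-alike of the part that bears grinder_mid alone.

How it is judged:
By the outcome, as a careful person would: the job done as asked, in the order asked, and still so for the second after the job is handed in, with the robot touching nothing.
It also fails if it takes over 96 s, if anything falls off the work surface, if the arm or the gripper's body presses on something with over 40 N, if the wrist force passes 120 N, or if a joint passes its speed limit or range.

ROBOT

A 6-joint arm with a two-finger parallel gripper is mounted at the origin on a cart in front of the work surface, level with it; the furniture and walls round the work are solid. World frame = base frame: x ahead of the robot, y to its left, z up, the work surface at z = 0. Lengths are in m, angles in degrees, forces in N, time in s.
With the tool pointing down it reaches from about 0.4 to 0.825 m from the base axis. Payload 7 kg.
Tool frame: the origin (TCP) lies midway between the tips of the shut fingers; the grasp point (between the pads) lies 19 mm behind it; z points along the fingers, y is the line along which they close (so a half turn about z gives the same grasp; the last joint's range is limited). The gripper opens to 88 mm and grips with 3 to 60 N. Pads are 19 mm wide; open, the fingers measure 130 mm over their backs; the gripper's body (78 mm by 193 mm) begins 47 mm behind the grasp point.
Start: joints at [83.486, 20.546, 0.682, 0, -70.136, -16.507], TCP at [0.264, 0.621, 0.227] pointing down, gripper open.
Joint ranges: [-176.03, 176.03], [-82.01, 121.73], [-58.28, 71.71], [-173.87, 95.51], [-174.79, -0.11], [-173.66, 173.66]. Speed limits (degrees/s): [136.94, 136.94, 172.46, 180, 180, 180].

INTERFACE

Orientations are given as a 3x3 rotation matrix whose columns are the frame's x, y, z axes.
In Python, from rig import robot gives the robot as it stands. Calls block until the motion is done:
- robot.goto(position, orientation): joint-space move of the TCP to a pose.
- robot.servo_line(position, ori=None, speed=0.15): straight line of the TCP; ori=None keeps the orientation; speed is the mean speed in m/s.
- robot.movej(angles): joint-space move.
- robot.move_gripper(opening): opening from 0.0 (shut) to 1.0 (fully open); the grip force is fixed at half the most; returns when the fingers have stopped.
- robot.dwell(seconds).
- robot.ik(position, orientation): joint angles nearest the present ones, or None.
- robot.grab_frame(name): name is "side" or "top"; returns (picture, depth): 400x640x3 uint8, red, green, blue; 400x640 float32, m along the optical axis (not along the pixel's ray), 0 where there is no reading.
- robot.camera_info(name): a dict with "vfov" (degrees; the focal length in pixels is half the picture's height over the tangent of half this angle, whatever the lens; pixels are square), "cx", "cy" (the principal point, pixels), "view" (4x4, takes a point from world to camera coordinates). Camera axes: x right, y down, z forward; pixel columns grow to the right and rows downward; lengths in m; the calibration is good to about 2 mm. A picture is of the moment at which its call begins. camera_info takes no time and is no camera call.
A pose or a line that the arm cannot do raises robot.Unreachable and nothing moves.
- robot.job_done(): hands the job in; it is judged then, once.
Readings, each from a call of its own:
- robot.read_t(): time.
- robot.read_qpos(): joint angles.
- robot.read_qvel(): joint speeds.
- robot.read_effort(): joint torques, N m.
- robot.read_position(): TCP position.
- robot.read_tcp_rot(): TCP orientation.
- robot.read_force(): force on the tool from outside, world axes, zero at the start.
- robot.read_ft_torque(): the same for the moment, N m.
- robot.read_grip_width(): opening from 0.0 (shut) to 1.0 (fully open).
- robot.read_finger_force(): force on a finger pad.
Only numpy, scipy, OpenCV 4.12 (cv2) and the standard library are available. Lean on these libraries where they do the work, as an engineer would, in place of code of your own. Each camera call takes 0.05 s, during which the arm holds its last target. There are 200 camera calls.

## Working session

There is one attempt and no reset: what is moved stays moved. The work goes in short steps, each a Python script; the robot and the scene stay as the last script left them, time stands still between calls to the robot, and variables do not carry over. Pictures are saved under pics/ and viewed, at most 14 in all, crops included, and the job is handed in when it is done.

```bash
ls; mkdir -p pics
cat > h.py <<'E'
import numpy as np, cv2
from rig import robot
def cam(n):
    c=robot.camera_info(n); f=200/np.tan(np.radians(c["vfov"])/2)
    return f,c["cx"],c["cy"],np.array(c["view"])
def cloud(n,d):
    f,cx,cy,V=cam(n); v,u=np.mgrid[:400,:640]
    P=np.stack([(u-cx)*d/f,(v-cy)*d/f,d],-1)
    R,t=V[:3,:3],V[:3,3]
    W=(P-t)@R; W[d==0]=np.nan
    return W
E
python3 - <<'E'
from h import *
for n in("side","top"):
    p,d=robot.grab_frame(n); cv2.imwrite(f"pics/{n}0.png",p[:,:,::-1]); np.savez(f"{n}0.npz",p=p,d=d)
    f,cx,cy,V=cam(n); print(n,f,cx,cy,-V[:3,:3].T@V[:3,3],V[2,:3])
print(robot.camera_info("top").keys(),robot.read_t(),robot.read_tcp_rot())
E
```

```text
pics
side 367.1836975245498 324.3173016934238 200.8243279071608 [ 0.0990079  -0.92165357  0.57871905] [ 0.41864449  0.76309416 -0.49236581]
top 492.86282993508684 314.0157713476448 201.85467746925335 [ 0.34950871 -0.13050157  1.19634017] [ 0.12622596 -0.00807589 -0.99196864]
dict_keys(['vfov', 'cx', 'cy', 'view']) 0.1 [[ 9.20331149e-01 -3.91139827e-01 -4.59808613e-04]
 [-3.91140077e-01 -9.20330085e-01 -1.40521651e-03]
 [ 1.26460445e-04  1.47311410e-03 -9.99998907e-01]]
```

View pics/side0.png

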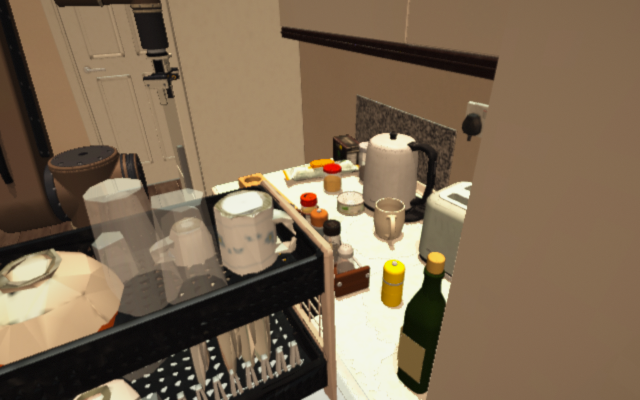

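View pics/top0.png

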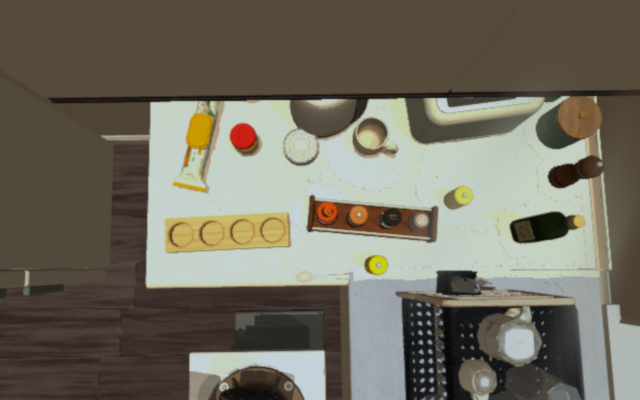

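The side view shows the old rack behind the dish drainer. The top view shows the empty new rack at about (227,232) and the full old rack at about (373,217), with tops at (327,212), (358,215), (391,216) and (421,220). Yellow look-alikes are at (377,264) and (460,196). Next I'll measure positions.

Run:
```python
from h import *
z=np.load("top0.npz"); p,d=z["p"],z["d"]; W=cloud("top",d); np.set_printoptions(precision=4,suppress=True)
X,Y,Z=W[...,0],W[...,1],W[...,2]
c=cv2.resize(p[180:285,155:475],None,fx=2.5,fy=2.5,interpolation=cv2.INTER_CUBIC); cv2.imwrite("pics/crop0.png",c[:,:,::-1])
v,u=np.mgrid[:400,:640]
def box(a,b,c,e): return (u>=a)&(u<b)&(v>=c)&(v<e)
t=np.nanmedian(Z[box(300,340,240,260)]); print("table z",t)
m=box(155,300,200,265)&(Z>.025)&(Z<.05); P=W[m]; print("new",np.median(P[:,2]),cv2.minAreaRect(P[:,:2].astype(np.float32)),P.mean(0),len(P))
m=box(300,446,185,250)&(Z>.035); P=W[m]; print("old",cv2.minAreaRect(P[:,:2].astype(np.float32)))
m=box(300,446,185,250)&(Z>.08); n,l,s,cc=cv2.connectedComponentsWithStats(m.astype(np.uint8))
for i in range(1,n):
    if s[i,4]<10: continue
    P=W[l==i]; print(s[i],P.min(0),P.max(0),np.median(P,0),cv2.minEnclosingCircle(P[:,:2].astype(np.float32)),np.median(p[l==i],0))
for (a,b) in((327,212),(358,215),(391,216),(421,220),(377,264),(460,196),(244,138),(371,136),(300,146),(480,300),(470,275),(300,80),(450,60),(300,98),(320,110),(440,125),(440,285)): print(a,b,W[b,a])
# holes
hsv=cv2.cvtColor(p,cv2.COLOR_RGB2HSV)
m=box(160,295,210,256)&(Z<.027)&(Z>.008)
n,l,s,cc=cv2.connectedComponentsWithStats(m.astype(np.uint8)); print([ (s[i],W[l==i].mean(0)) for i in range(1,n) if s[i,4]>60])
```

```text
table z 3.03685965817964e-05
new 0.03570150533932719 ((0.43020862340927124, 0.06661507487297058), (0.0805487334728241, 0.2906641364097595), 1.9389762878417969) [0.4301 0.0674 0.0356] 2541
old ((0.454743355512619, -0.27532029151916504), (0.30298781394958496, 0.0820271447300911), 84.0036392211914)
[317 202  21  21 343] [ 0.4441 -0.1899  0.0804] [ 0.4859 -0.1456  0.1261] [ 0.4636 -0.1676  0.1204] ((0.4657893180847168, -0.16810232400894165), 0.022655148059129715) [186.  72.  14.]
[348 205  21  21 320] [ 0.4367 -0.2591  0.081 ] [ 0.48   -0.2163  0.1209] [ 0.4571 -0.2365  0.1097] ((0.45869532227516174, -0.23821531236171722), 0.022255046293139458) [187. 112.  50.]
[382 207  20  20 314] [ 0.4319 -0.3303  0.0802] [ 0.4726 -0.2915  0.1256] [ 0.4506 -0.3094  0.1189] ((0.4520023763179779, -0.3109860420227051), 0.020877061411738396) [44.5 37.  30. ]
[414 212  16  16 189] [ 0.4294 -0.3979  0.0815] [ 0.463  -0.3632  0.1048] [ 0.4452 -0.3782  0.0992] ((0.4463948607444763, -0.38044503331184387), 0.017590327188372612) [162. 148. 124.]
327 212 [ 0.4635 -0.1674  0.1205]
358 215 [ 0.4562 -0.2356  0.1171]
391 216 [ 0.4521 -0.307   0.1245]
421 220 [ 0.4442 -0.3772  0.1029]
377 264 [ 0.3485 -0.2757  0.1041]
460 196 [ 0.4978 -0.4695  0.0955]
244 138 [0.6414 0.0193 0.0875]
371 136 [ 0.6626 -0.2838  0.0086]
300 146 [ 0.6329 -0.1085  0.0374]
480 300 [ 0.2818 -0.4318  0.3013]
470 275 [ 0.3214 -0.4769  0.1119]
300 80 [ 0.6    -0.1194  0.5492]
450 60 [ 0.6004 -0.3082  0.6084]
300 98 [ 0.6006 -0.1177  0.4741]
320 110 [ 0.6679 -0.1542  0.2047]
440 125 [ 0.6453 -0.4149  0.1587]
440 285 [ 0.2999 -0.4164  0.0884]
[(array([262, 218,  23,  24, 423], dtype=int32), array([ 0.4351, -0.0405,  0.0143])), (array([201, 221,  23,  24, 419], dtype=int32), array([0.4299, 0.1052, 0.0146])), (array([231, 220,  24,  23, 421], dtype=int32), array([0.4324, 0.0325, 0.0145])), (array([170, 223,  23,  23, 411], dtype=int32), array([0.4275, 0.1783, 0.0146]))]
```

View pics/crop0.png

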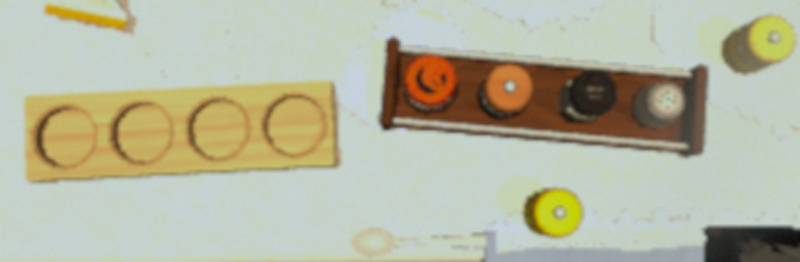

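The crop confirms the order from left to right: red-lid spice, brown grinder with knob, black herb, grey salt. I'll refine the centres and check clearances and IK.

Run:
```python
from h import *
np.set_printoptions(precision=4,suppress=True,linewidth=200)
z=np.load("top0.npz"); W=cloud("top",z["d"]); X,Y,Z=np.moveaxis(W,-1,0)
v,u=np.mgrid[:400,:640]
for n,c,zl in(("spice",(.464,-.168),.11),("grind",(.457,-.237),.10),("herb",(.451,-.31),.11),("salt",(.445,-.379),.08)):
    m=(np.hypot(X-c[0],Y-c[1])<.03)&(Z>zl); P=W[m]; print(n,P[:,2].max(),(P.min(0)+P.max(0))/2,np.ptp(P,0),P.mean(0))
# well mouths
m=(u>160)&(u<295)&(v>205)&(v<260)&(Z<.033)&(Z>.008)
ns,l,s,cc=cv2.connectedComponentsWithStats(m.astype(np.uint8))
f,cx,cy,V=cam("top"); C=-V[:3,:3].T@V[:3,3]
for i in range(1,ns):
    if s[i,4]>60:
        P=W[l==i]; Q=C+(P-C)*((.036-C[2])/(P[:,2]-C[2]))[:,None]; print("well",cv2.minEnclosingCircle(Q[:,:2].astype(np.float32)),Q.mean(0))
# height map
Ws=np.concatenate([W.reshape(-1,3),cloud("side",np.load("side0.npz")["d"]).reshape(-1,3)]); Ws=Ws[~np.isnan(Ws[:,0])]
xs=np.arange(-.1,.85,.05); ys=np.arange(.5,-.75,-.05)
H=np.full((len(xs),len(ys)),-1)
for p in Ws:
    i=int((p[0]+.1)//.05); j=int((.5-p[1])//.05)
    if 0<=i<len(xs) and 0<=j<len(ys): H[i,j]=max(H[i,j],int(p[2]*1000))
print("ys",(ys*100).round().astype(int))
for i in range(len(xs))[::-1]: print("%.2f"%xs[i],H[i])
from rig import robot
for nm,px,py,yaw in(("s1",.4636,-.1676,-5),("s4",.4452,-.378,-5),("w1",.4265,.1745,2),("w4",.4338,-.0413,2)):
  a=np.radians(yaw)
  for sg in(1,-1):
    y=sg*np.array([np.cos(a),np.sin(a),0]); zz=np.array([0,0,-1.]); R=np.stack([np.cross(y,zz),y,zz],1)
    for h in(.06,.2,.25): print(nm,sg,h,robot.ik([px,py,h],R))
```

```text
spice 0.1261143866114682 [ 0.465  -0.1687  0.1182] [0.0419 0.0423 0.0159] [ 0.4654 -0.1681  0.1203]
grind 0.12087686218358155 [ 0.4586 -0.2379  0.1105] [0.0428 0.0423 0.0208] [ 0.4583 -0.2375  0.11  ]
herb 0.12557688654800575 [ 0.4525 -0.3109  0.1178] [0.0402 0.0388 0.0155] [ 0.4519 -0.311   0.1193]
salt 0.10482933938219129 [ 0.4462 -0.3806  0.0932] [0.0335 0.0346 0.0233] [ 0.4455 -0.3787  0.0982]
well ((0.4371590316295624, -0.04249076172709465), 0.03334774449467659) [ 0.4343 -0.042   0.036 ]
well ((0.43087300658226013, 0.10251912474632263), 0.03201884776353836) [0.4291 0.1022 0.036 ]
well ((0.43338775634765625, 0.029892871156334877), 0.03174731507897377) [0.4312 0.03   0.036 ]
well ((0.42574939131736755, 0.17197564244270325), 0.031003516167402267) [0.4261 0.1736 0.036 ]
ys [ 50  45  40  35  30  25  20  15  10   5   0  -5 -10 -15 -20 -25 -30 -35 -40 -45 -50 -55 -60 -65 -70]
0.80 [ -1  -1  -1  -1  -1 105 106 106 135 137  -1  -1  -1  23  23  -1  -1  -1  -1  -1  -1  -1  -1  -1  -1]
0.75 [ -1  -1  -1  -1   2 104 104 105 136 139 133   5 224 226 230 231   6 183 183  -1  -1  -1  -1  -1  -1]
[... 2727 characters left out ...]
 -27.4877   0.     -61.3557 135.1524]
w1 1 0.25 [ 46.8476  -1.0865 -22.8977   0.     -68.1887 135.1524]
w1 -1 0.06 [ 46.8476  11.1352 -38.0819   0.     -40.7829 -44.8476]
w1 -1 0.2 [ 46.8476   1.1567 -27.4877   0.     -61.3557 -44.8476]
w1 -1 0.25 [ 46.8476  -1.0865 -22.8977   0.     -68.1887 -44.8476]
w4 1 0.06 [ 20.6749   8.915  -41.076    0.     -40.009  161.3251]
w4 1 0.2 [ 20.6749  -1.4882 -30.1212   0.     -61.367  161.3251]
w4 1 0.25 [ 20.6749  -3.775  -25.427    0.     -68.348  161.3251]
w4 -1 0.06 [ 20.6749   8.915  -41.076    0.     -40.009  -18.6749]
w4 -1 0.2 [ 20.6749  -1.4882 -30.1212   0.     -61.367  -18.6749]
w4 -1 0.25 [ 20.6749  -3.775  -25.427    0.     -68.348  -18.6749]
```

Run:
```python
from h import *
np.set_printoptions(precision=3,suppress=True,linewidth=200)
T=cloud("top",np.load("top0.npz")["d"]); S=cloud("side",np.load("side0.npz")["d"])
for u,v in((70,150),(130,150),(70,262),(130,262),(30,280),(5,250)): print("top",u,v,T[v,u])
for u,v in((155,60),(165,80),(175,100),(182,140),(200,100),(200,30),(250,100),(295,100),(310,100),(215,180),(270,60),(300,40),(460,70)): print("side",u,v,S[v,u])
for W in(T,S):
    P=W[(W[...,0]>.28)&(W[...,0]<.4)&(W[...,1]<-.3)&(W[...,1]>-.5)&(W[...,2]>.03)]
    for a in np.arange(-.5,-.3,.025):
        Q=P[(P[:,1]>a)&(P[:,1]<a+.025)&(P[:,2]>.1)]; print(a.round(3),len(Q),np.percentile(Q[:,0],[50,95,100]) if len(Q) else '',Q[:,2].max() if len(Q) else '')
```

```text
top 70 150 [ 0.764  0.712 -0.507]
top 130 150 [ 0.859  0.652 -0.915]
top 70 262 [ 0.372  0.707 -0.536]
top 130 262 [ 0.373  0.638 -0.916]
top 30 280 [ 0.318  0.711 -0.302]
top 5 250 [ 0.403  0.71  -0.17 ]
side 155 60 [0.252 0.615 0.378]
side 165 80 [0.26  0.516 0.323]
side 175 100 [0.303 0.716 0.205]
side 182 140 [0.3   0.748 0.022]
side 200 100 [0.402 0.716 0.191]
side 200 30 [0.451 0.712 0.461]
side 250 100 [0.621 0.713 0.161]
side 295 100 [0.847 0.717 0.129]
side 310 100 [0.899 0.659 0.134]
side 215 180 [ 0.403  0.71  -0.187]
side 270 60 [0.735 0.714 0.323]
side 300 40 [0.605 0.127 0.461]
side 460 70 [ 0.603 -0.478  0.464]
-0.5 165 [0.284 0.328 0.332] 0.3096453025435707
-0.475 332 [0.301 0.331 0.333] 0.3077257351524631
-0.45 516 [0.301 0.329 0.333] 0.3081842037166191
-0.425 316 [0.293 0.329 0.331] 0.30844245968793654
-0.4 110 [0.284 0.284 0.284] 0.3071590258519519
-0.375 129 [0.283 0.284 0.284] 0.29815559119903756
-0.35 10 [0.281 0.283 0.283] 0.11860496108246339
-0.325 0  
-0.5 59 [0.283 0.314 0.328] 0.30684174075816273
-0.475 14 [0.282 0.29  0.303] 0.30639012932845977
-0.45 26 [0.283 0.31  0.31 ] 0.30671834576121476
-0.425 11 [0.282 0.286 0.289] 0.3067863738634621
-0.4 6 [0.281 0.282 0.282] 0.3064708010512231
-0.375 0  
-0.35 0  
-0.325 0
```

```bash
cat >> h.py <<'E'
def ori(yaw):
    a=np.radians(yaw); y=-np.array([np.cos(a),np.sin(a),0]); z=np.array([0,0,-1.])
    return np.stack([np.cross(y,z),y,z],1)
RO,RN=ori(-5.07),ori(1.95)
PICK=dict(spice=(.465,-.1687,.07),grinder=(.4586,-.2379,.07),herb=(.4525,-.3109,.07),salt=(.4462,-.3806,.055))
a=np.radians(1.95)
WELL={n:(.4302-k*np.sin(a),.0663+k*np.cos(a)) for n,k in zip(PICK,(.108,.036,-.036,-.108))}
def st(s): print(s,"t%.1f"%robot.read_t(),robot.read_position().round(4),"F",np.round(robot.read_force(),1),"w %.3f"%robot.read_grip_width(),"ff",np.round(robot.read_finger_force(),1))
def pick(n):
    x,y,z=PICK[n]
    robot.goto([x,y,.22],RO); robot.servo_line([x,y,z],speed=.12); st("down")
    robot.move_gripper(.3); st("grip")
    robot.servo_line([x,y,z+.02],speed=.06); robot.servo_line([x,y,.21],speed=.15); st("up")
def place(n):
    x,y=WELL[n]; z=PICK[n][2]
    robot.goto([x,y,.21],RN); robot.servo_line([x,y,z+.03],speed=.15); robot.servo_line([x,y,z+.002],speed=.04)
    f0=robot.read_force()[2]; st("low")
    for i in range(10):
        if robot.read_force()[2]-f0>1.5: break
        z0=z+.0015-.0005*i; robot.servo_line([x,y,z0],speed=.01)
    st("seat")
def release(n):
    x,y=WELL[n]
    robot.move_gripper(.8); st("open"); robot.servo_line([x,y,.22],speed=.15)
def shot(tag,c="top"):
    p,d=robot.grab_frame(c); cv2.imwrite(f"pics/{tag}.png",p[:,:,::-1]); np.savez(f"{tag}.npz",p=p,d=d)
E
python3 - <<'E'
from h import *
pick("spice"); shot("s1","side"); shot("t1")
E
```

```text
down t4.4 [ 0.4655 -0.1687  0.0706] F [-0.3  0.2 -0.6] w 0.999 ff 0.0
grip t5.1 [ 0.465  -0.1687  0.07  ] F [ 0.5  0.5 -0.3] w 0.504 ff 30.0
up t6.6 [ 0.4643 -0.1686  0.2089] F [-0.4  0.5 -2. ] w 0.497 ff 30.0
```

View pics/s1.png

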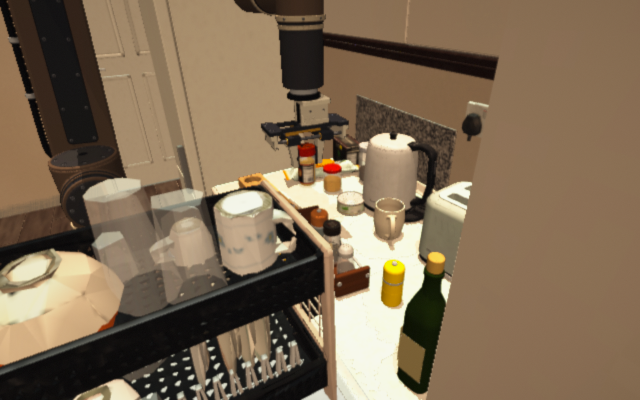

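The spice jar at (307,163) hangs upright in the gripper and the others are undisturbed. Placing it.

Run:
```python
from h import *
place("spice"); release("spice"); shot("t2")
```

```text
low t9.7 [0.4266 0.1743 0.072 ] F [-0.  -0.5 -0.9] w 0.500 ff 30.0
seat t11.0 [0.4266 0.1742 0.0699] F [-0.9 -1.   4.7] w 0.501 ff 30.0
open t11.6 [0.4266 0.1743 0.0695] F [-0.1  0.7  0.6] w 0.802 ff 0.0
```

Seated at the expected height with light contact. Next is the grinder.

Run:
```python
from h import *
pick("grinder")
if robot.read_grip_width()>.4:
    place("grinder"); release("grinder")
shot("t3"); shot("s3","side")
a,b=(cv2.imread(f"pics/{n}.png") for n in("t3","s3"))
cv2.imwrite("pics/v3.png",np.vstack([cv2.resize(a[170:290,150:480],(800,290)),cv2.resize(b[120:320,180:460],(420,300))[:, :].copy() if 0 else cv2.copyMakeBorder(cv2.resize(b[120:320,180:460],(420,300)),0,0,0,380,0)]))
```

```text
down t15.8 [ 0.4591 -0.238   0.0706] F [ 0.8  0.7 -0.1] w 0.802 ff 0.0
grip t16.3 [ 0.4588 -0.238   0.0702] F [0.2 0.5 1.6] w 0.503 ff 30.0
up t17.8 [ 0.4579 -0.2377  0.2089] F [ 0.   0.9 -2.6] w 0.501 ff 30.0
low t20.8 [0.4291 0.1024 0.0721] F [ 1.1 -0.3 -1.1] w 0.499 ff 30.0
seat t21.8 [0.4291 0.1023 0.0701] F [-0.2 -1.1  1.2] w 0.501 ff 30.0
open t22.5 [0.429  0.1023 0.07  ] F [ 0.1  0.3 -0.5] w 0.798 ff 0.0
```

View pics/v3.png

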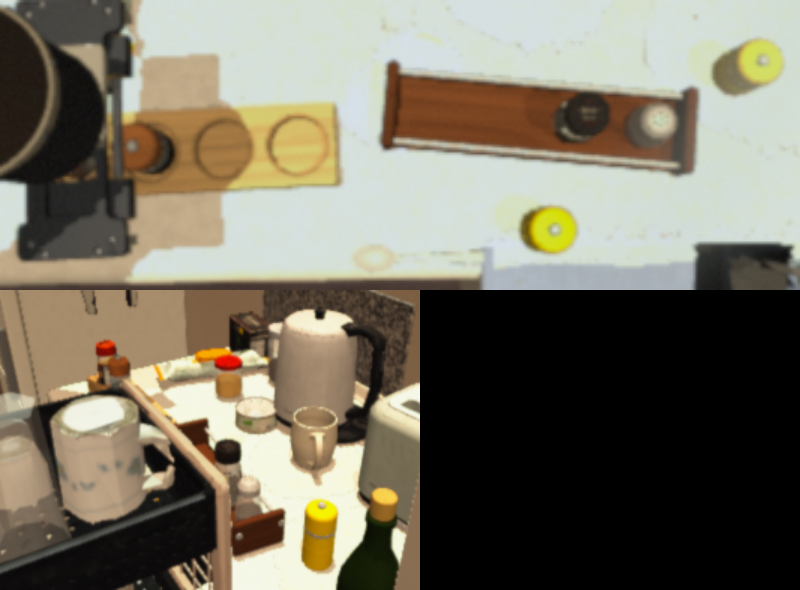

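The crop shows the spice jar and grinder upright in wells 1 and 2 (crop positions about (105,348) and (120,367)). Herb and salt are still in the old rack at (585,115) and (657,122).

Run:
```python
from h import *
for n in("herb","salt"):
    pick(n)
    if robot.read_grip_width()<.4: break
    place(n); release(n)
else:
    robot.goto([.35,-.27,.3],RO)
st("end"); shot("t4"); shot("s4","side")
W=cloud("top",np.load("t4.npz")["d"]); X,Y,Z=np.moveaxis(W,-1,0)
for n,(x,y) in WELL.items():
    P=W[(np.hypot(X-x,Y-y)<.03)&(Z>.085)]; print(n,len(P),((P.min(0)+P.max(0))/2-[x,y,0]).round(4),P[:,2].max().round(4)) if len(P) else print(n,"none")
a,b=(cv2.imread(f"pics/{n}.png") for n in("t4","s4"))
cv2.imwrite("pics/v4.png",np.vstack([cv2.resize(a[170:290,150:480],(800,290)),cv2.copyMakeBorder(cv2.resize(b[120:320,180:460],(420,300)),0,0,0,380,0)]))
```

```text
down t26.6 [ 0.453  -0.3111  0.0707] F [0.3 0.5 0.7] w 0.801 ff 0.0
grip t27.2 [ 0.4525 -0.3109  0.0701] F [ 0.6 -0.6  1.2] w 0.458 ff 30.0
up t28.7 [ 0.4519 -0.3106  0.2089] F [-1.  -0.7 -0.3] w 0.464 ff 30.0
low t31.7 [0.4315 0.0304 0.0721] F [-0.6 -0.7 -1.7] w 0.459 ff 30.0
seat t32.0 [0.4315 0.0304 0.0717] F [-0.5 -0.  -0.1] w 0.462 ff 30.0
open t32.7 [0.4314 0.0303 0.0715] F [-0.4  0.5  0.3] w 0.801 ff 0.0
down t36.9 [ 0.4467 -0.3808  0.0557] F [-1.  -0.1  0.5] w 0.803 ff 0.0
grip t37.5 [ 0.4462 -0.3806  0.055 ] F [0.2 0.6 0.3] w 0.423 ff 29.7
up t39.0 [ 0.4456 -0.3802  0.2088] F [ 0.2 -0.6 -0.8] w 0.423 ff 29.6
low t42.2 [ 0.434  -0.0416  0.0571] F [-0.2  0.7 -0.5] w 0.424 ff 29.6
seat t43.4 [ 0.434  -0.0417  0.0549] F [-2.1  0.5  5.4] w 0.419 ff 30.1
open t44.2 [ 0.4339 -0.0416  0.0545] F [ 0.  -0.3  0.2] w 0.801 ff 0.0
end t46.4 [ 0.3501 -0.2695  0.2992] F [ 0.5 -0.1  0.3] w 0.800 ff 0.0
spice 393 [ 0.0002 -0.      0.1059] 0.126
grinder none
herb none
salt 1579 [-0.007  -0.0036  0.7068] 0.7273
```

View pics/v4.png

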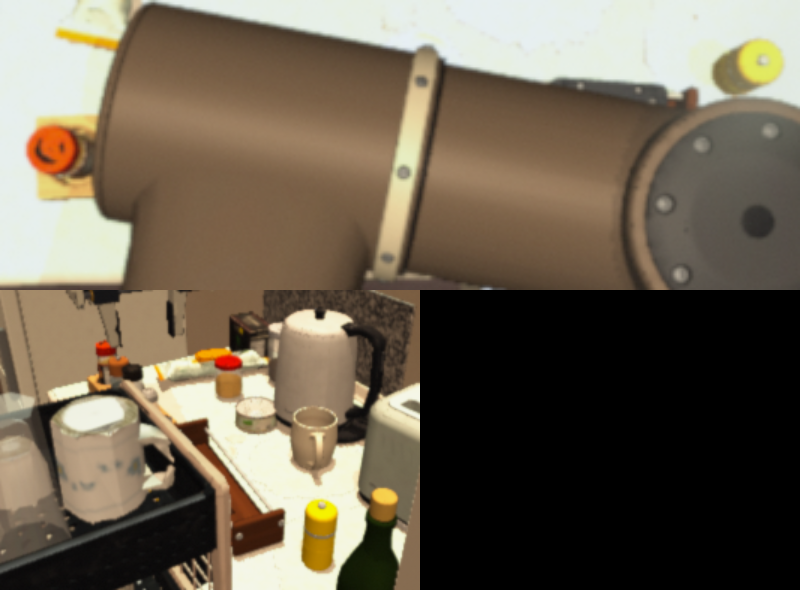

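The arm blocks the top view. The side crop shows all four in the new rack and the old rack empty. I'll move back to the start pose and check from above.

Run:
```python
from h import *
robot.goto([.43,.07,.3],RN); robot.movej([83.486,20.546,0.682,0,-70.136,-16.507])
st("end"); shot("t5")
A=cloud("top",np.load("top0.npz")["d"]);W=cloud("top",np.load("t5.npz")["d"]); X,Y,Z=np.moveaxis(W,-1,0)
for n,(x,y) in WELL.items():
    P=W[(np.hypot(X-x,Y-y)<.03)&(Z>(.08 if n=="salt" else .1))]; print(n,len(P),((P.min(0)+P.max(0))/2-[x,y,0]).round(4),np.ptp(P,0).round(4),P[:,2].max().round(4))
a=cv2.imread("pics/t5.png"); cv2.imwrite("pics/v5.png",cv2.resize(a[90:290,150:480],(800,485)))
d=np.abs(W[...,2]-A[...,2])>.015; d=cv2.erode(d.astype(np.uint8),np.ones((3,3))); n,l,s,c=cv2.connectedComponentsWithStats(d); print(s[1:][s[1:,4]>8])
```

```text
end t49.9 [0.2649 0.6206 0.2272] F [ 0.2 -0.7  0.2] w 0.800 ff 0.0
spice 358 [1.000e-04 2.000e-04 1.141e-01] [0.0421 0.0459 0.024 ] 0.1261
grinder 312 [-0.0005 -0.0006  0.1106] [0.0421 0.0432 0.0211] 0.1211
herb 296 [ 0.0003 -0.0024  0.1128] [0.0396 0.0397 0.0253] 0.1254
salt 187 [ 0.0007 -0.0014  0.0955] [0.0319 0.0335 0.0232] 0.1071
[[318 203  19  21 270]
 [348 206  20  20 265]
 [380 209  21  19 282]
 [410 214  18  16 207]
 [230 220  21  19 281]
 [265 221  17  16 214]
 [162 223  28  20 362]
 [197 222  24  19 302]]
```

View pics/v5.png

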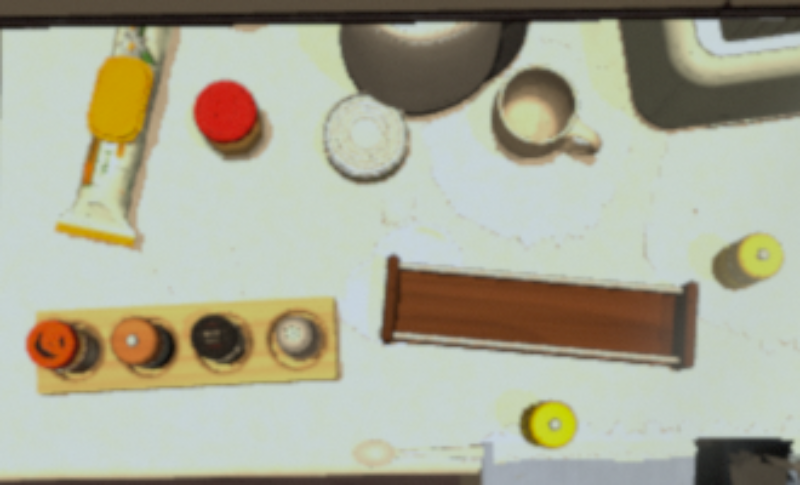

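All four stand in the new rack in the right order, spice, grinder, herb, salt (crop positions (52,343), (133,341), (217,337), (297,335)). Their top heights match those in the old rack to about 2 mm, and nothing else moved.

```bash
python3 -c "
from rig import robot
print(robot.job_done())"
```

```text
the job is handed in; nothing more can be done
None
```

I moved all four seasonings into the new rack in the same left-to-right order (spice, grinder, herb, salt), upright and seated, and handed the job in at about 50 s of the 96 s limit; the herb jar dropped about 1.5 mm when released, and nothing else on the worktop moved.

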